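# Seat the loose tube and start the block mixer

### The arm

A 6-joint arm with a two-finger parallel gripper is mounted at the origin on the work surface. World frame = base frame: x ahead of the robot, y to its left, z up, the work surface at z = 0. Lengths are in m, angles in rad, forces in N, time in s.
With the tool pointing down it reaches from about 0.35 to 0.775 m from the base axis. Payload 7.3 kg.
Tool frame: the origin (TCP) lies midway between the tips of the shut fingers; the grasp point (between the pads) lies 19 mm behind it; z points along the fingers, y is the line along which they close (so a half turn about z gives the same grasp; the last joint's range is limited). The gripper opens to 92 mm and grips with 3 to 60 N. Pads are 19 mm wide; open, the fingers measure 130 mm over their backs; the gripper's body (75 mm by 190 mm) begins 47 mm behind the grasp point.
Start: joints at [-0.146, 0.342, 1.524, -0, 1.275, -0.146], TCP at [0.525, 0, 0.227] pointing down, gripper open.
Joint ranges: [-2.53, 2.53], [-0.77, 2.02], [0.04, 2.7], [-1, 4.14], [0.28, 2.66], [-3.11, 3.11]. Speed limits (rad/s): [2.57, 2.57, 3.14, 3.14, 3.14, 3.14].

### API

Orientations are given as a 3x3 rotation matrix whose columns are the frame's x, y, z axes.
In Python, from bench import * gives the robot as it stands. The module is installed in compiled form; this text tells all that it offers.
- The arm moves only by the tool play_rows, never from a script. Its argument "plan" is a list of rows, each a list of 3 entries, a list of its own where there are three numbers: the turn, a rotation vector about the tool's x, y, z normalised to -1 to 1, where 1 is 180 degrees, then the shift along the tool's x, y, z normalised to -1 to 1, where 1 is 150 mm, then the closure, from 0 (fully open) to 1 (shut). In form: [[[rx, ry, rz], [tx, ty, tz], grip], ...]. A call has 1 to 10 rows; each row is the pose to reach, as a shift and turn from the pose commanded when the call began, along the tool's axes at that moment, turning the shorter way round; what a row does not reach only later rows make up. A row lasts 1/12 s, in which the tool goes at most 41.7 mm and 7.16 degrees, less where a joint would pass 70% of its speed; a pose out of reach is approached as far as the arm can. A call with a number of a shift or a turn outside -1 to 1 is refused whole. A call with a gripper value outside its range is refused whole. The fingers move at their own pace and stop on an object; "grip_force" is the grip in N (left out, the last holds). Time passes only in rows, so rows that repeat a pose let the fingers close. It gives the time, the measured TCP pose, the force, the opening and the grip force at its end, in the units of the state.
- read_state(): the state, without advancing time (a new reading comes with each control period).
- grab_frame(name): name is "scene" or "side" or "wrist"; returns the picture (384x512x3 uint8, red, green, blue); there is no depth.
- camera_params(name): a dict with "fx", "fy", "cx", "cy" (pixels), "k1" (the pictures are not rectified: a ray, as slopes to the right and down, at radius r is drawn at 1 + k1 r^2 times it, then the intrinsics apply), "eye" and "rotation" of the camera in the world. Camera axes: x right, y up, looking along -z (the intrinsics and any distortion apply to the point x, -y, -z); pixel columns grow to the right and rows downward; lengths in m; the calibration is good to about 2 mm. A picture is of the moment at which its call begins: read the wrist's pose just before it. camera_params takes no time and is no camera call; for the wrist camera it gives the pose at the moment of the call.
- finish_job(): hands the job in; it is judged then, once.
The state is a dict: "time_s": time; "qpos": joint angles; "qd": joint speeds; "effort": joint torques, N m; "tool_pos": TCP position; "eef_rot": TCP orientation; "force": force on the tool from outside, world axes, zero at the start; "wrist_torque": the same for the moment, N m; "gripper_width": finger opening in m; "grip_force": force on a finger pad.
Only numpy, scipy, OpenCV 4.12 (cv2) and the standard library are available. Lean on these libraries where they do the work, as an engineer would, in place of code of your own. Each camera call takes 0.05 s, during which the arm holds its last target. There are 200 camera calls.

### The job

One of the capped tubes in the white block mixer stands up higher than the others, its cap clear of the metal block. With closed fingertips press it gently straight down until its cap sits on the block like the others, then press the round start key all the way down and let it come up again, and withdraw. Do not pull any tube up, and leave the other tubes, the two square keys and the things lying around alone.

Things in the scene. Friction and masses are not known exactly. Their poses are not given: they have to be found in the camera images.
- mixer: White bench mixer, fixed, 240 (x) x 270 (y) x 100 mm high. Origin: centre of its underside, on the work surface; x points from its key side (robot side) to its back, z up. Aluminium block on the flat deck, 110 x 160 mm, top at 102 mm, holes at x = 0 and 50, y = -50, 0, 50 mm; the one at (50, 0) is empty. Three keys at x = -85, y = -55, 0, 55 mm.
- loose_tube: The tube that stands 12 to 16 mm too high, in any of the five filled holes: white, 17 mm thick, with a green screw cap 21 mm across, 14 mm tall. Origin: centre of the cap's flat top, z up. Home, its cap rests on the block at a firm stop, cap top 116 mm above the work surface. It slides only straight up and down, with about 4 N friction, and stays where it is left.
- tube_b: A tube of the same kind, already home: cap top 116 mm above the work surface. Origin at the centre of the cap's top. Leave it alone.
- tube_c: A tube of the same kind, already home: cap top 116 mm above the work surface. Origin at the centre of the cap's top. Leave it alone.
- tube_d: A tube of the same kind, already home: cap top 116 mm above the work surface. Origin at the centre of the cap's top. Leave it alone.
- tube_e: A tube of the same kind, already home: cap top 116 mm above the work surface. Origin at the centre of the cap's top. Leave it alone.
- round_key: The start key: a grey round push key, 28 mm across, in any one of the three places in the key row. Origin at the centre of its flat top, 108 mm above the work surface when up. It goes down 5 mm to a firm stop, against a spring of 2.5 N at first and 5 N when fully down, and springs up again.
- square_key_1: A grey square push key, 20 x 20 mm, otherwise like the round one (top 108 mm above the work surface, origin at the centre of its top, softly sprung). Leave it alone.
- square_key_2: A grey square push key, 20 x 20 mm, otherwise like the round one (top 108 mm above the work surface, origin at the centre of its top, softly sprung). Leave it alone.
- spare_cap: A loose green screw cap, 21 mm across and 14 mm tall, lying on the mixer's deck at the left of the block (its +y side). Origin at the centre of its underside. Leave it alone.
- bottle: Amber bottle with a white cap, 66 mm across, 120 mm tall, loose on the bench at the left of the mixer. Origin at the centre of its underside. Leave it alone.
- tip_box: Orange box with a clear lid, 115 x 80 x 59 mm high, loose on the bench at the right of the mixer. Origin at the centre of its underside. Leave it alone.
- pipette: Blue hand pipette, about 212 mm long and 24 mm high, lying on the bench in front of the mixer's key side, roughly across. Origin under the middle of its blue body, x axis towards its tip. Leave it alone.

How it is judged:
By the outcome, as a careful person would: the job done as asked, in the order asked, and still so for the second after the job is handed in, with the robot touching nothing.
It also fails if it takes over 35 s, if anything falls off the work surface, if the arm or the gripper's body presses on something with over 40 N, if the wrist force passes 120 N, or if a joint passes its speed limit or range.

## Working session

There is one attempt and no reset: what is moved stays moved. The work goes in short steps, Python scripts to look and compute and a tool call to move; the robot and the scene stay as the last step left them, time stands still between calls to the robot, and variables do not carry over. Pictures are saved under pics/ and viewed, at most 10 in all, crops included, and the job is handed in when it is done.

Besides the shell and the picture viewer there is one more tool, called by a JSON object that holds its "api" and its "payload". play_rows: Moves the arm, as the interface text tells. Its arguments: {"type":"object","properties":{"plan":{"type":"array","items":{"type":"array"}},"grip_force":{"type":"number"}},"required":["plan"]}

```bash
mkdir -p pics
cat > h.py <<'E'
from bench import *
import numpy as np, cv2
def save(name,fn,crop=None,k=1):
    im=grab_frame(name)
    if crop: a,b,c,d=crop; im=im[b:d,a:c]
    im=cv2.resize(im,None,fx=k,fy=k,interpolation=cv2.INTER_CUBIC)
    cv2.imwrite('pics/'+fn,im[:,:,::-1])
def ray(p,u,v):
    x,y=(u-p['cx'])/p['fx'],(v-p['cy'])/p['fy']
    a,b=x,y
    for _ in range(20):
        s=1+p['k1']*(a*a+b*b); a,b=x/s,y/s
    d=np.array(p['rotation'])@np.array([a,-b,-1]); return np.array(p['eye']),d
def atz(p,u,v,z):
    e,d=ray(p,u,v); return e+d*(z-e[2])/d[2]
def proj(p,P):
    c=np.array(p['rotation']).T@(np.array(P)-np.array(p['eye'])); a,b=c[0]/-c[2],-c[1]/-c[2]
    s=1+p['k1']*(a*a+b*b); return p['cx']+p['fx']*a*s,p['cy']+p['fy']*b*s
E
python3 - <<'E'
from h import *
s=read_state(); print(s)
for n in('scene','side','wrist'): print(n,camera_params(n))
save('scene','s1.png',None,1.5); save('side','d1.png',None,1.5); save('wrist','w1.png',None,1.5)
E
```

```text
{'time_s': 0.0, 'qpos': array([-1.45988561e-01,  3.42708400e-01,  1.52507036e+00,  1.63303303e-05,
        1.27545024e+00, -1.45994662e-01]), 'qd': array([-0.00080643, -0.00053788, -0.00042389, -0.00129131,  0.00029045,
        0.00155585]), 'effort': array([ 7.61924657e-04, -4.31245601e+01, -2.44219762e+01,  7.17750052e-02,
        5.59406646e-02, -1.04314388e-04]), 'tool_pos': array([5.24551879e-01, 9.91760721e-05, 2.26033814e-01]), 'eef_rot': array([[-1.12932464e-06,  9.99998693e-01, -1.61666708e-03],
       [ 9.99999968e-01,  1.53914727e-06,  2.53497250e-04],
       [ 2.53499407e-04, -1.61666674e-03, -9.99998661e-01]]), 'force': array([-0.12356812, -0.19252552, -1.35067744]), 'wrist_torque': array([-0.01628602,  0.0279603 ,  0.00238495]), 'grip_force': 0.0, 'gripper_width': 0.09157557354402353}
scene {'fx': 443.23466563979906, 'fy': 443.23466563979906, 'cx': 257.7156778773033, 'cy': 190.46613443744056, 'k1': -0.11314503738588091, 'eye': array([ 1.28425344, -0.25186961,  0.87806212]), 'rotation': array([[ 0.34870542, -0.6542876 ,  0.6710531 ],
       [ 0.93715438,  0.23417601, -0.25865665],
       [ 0.0120913 ,  0.71907533,  0.69482694]])}
side {'fx': 456.37434605174036, 'fy': 456.37434605174036, 'cx': 251.6913049160439, 'cy': 192.69759343053767, 'k1': -0.08813732733934261, 'eye': array([0.12330384, 0.69500593, 0.72837721]), 'rotation': array([[-0.81661118,  0.3617144 , -0.44978759],
       [-0.57710616, -0.49854851,  0.64683681],
       [ 0.00972925,  0.78778936,  0.61586789]])}
wrist {'fx': 320.91441000625963, 'fy': 320.91441000625963, 'cx': 257.22385969280134, 'cy': 192.1822943319182, 'k1': -0.06505502089163161, 'eye': array([0.5248946 , 0.06844034, 0.38511453]), 'rotation': array([[ 9.99996244e-01, -7.79717616e-04,  2.62749464e-03],
       [ 7.86349156e-05,  9.66446358e-01,  2.56868509e-01],
       [-2.73961753e-03, -2.56867337e-01,  9.66442790e-01]])}
```

View pics/s1.png

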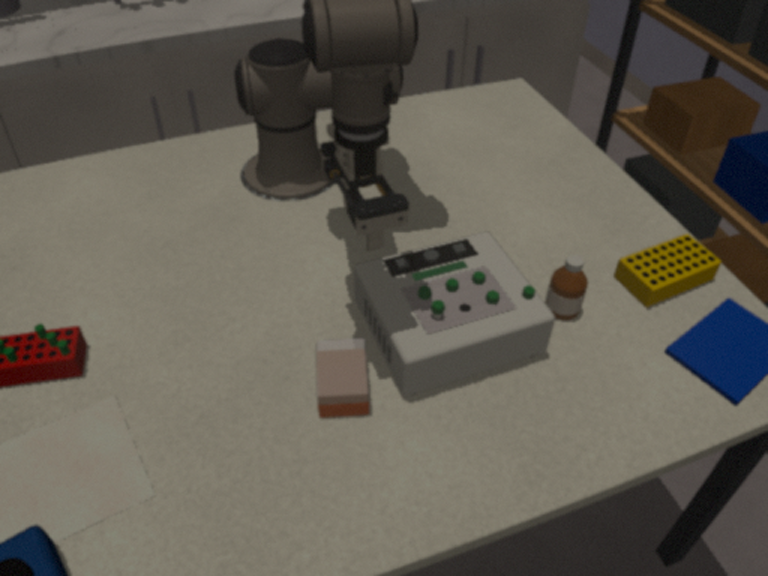

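View pics/d1.png

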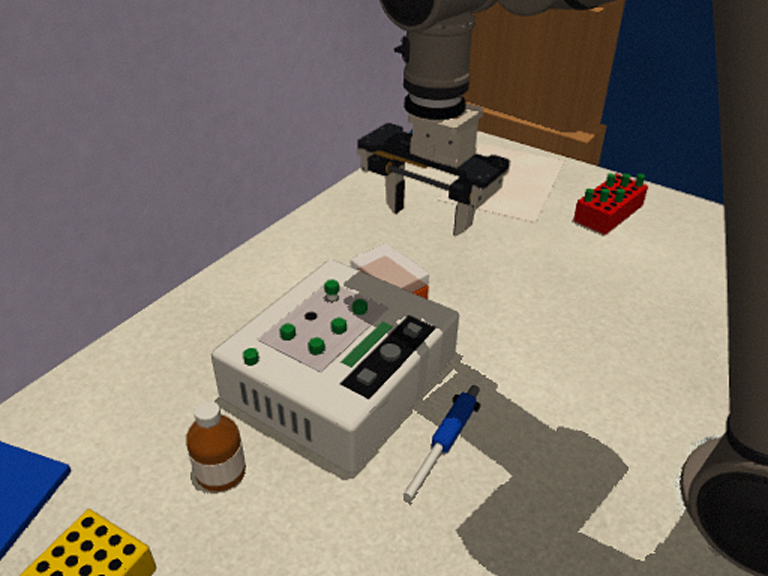

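View pics/w1.png

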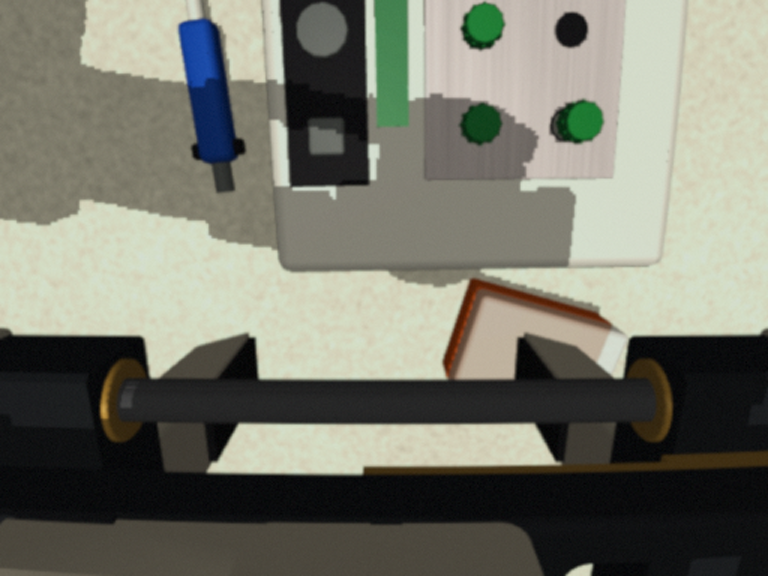

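The side picture shows the loose tube at the far right, at (332,286). That is the back row at y=-50, next to the empty hole at (311,316). The round key is the middle one, at (391,351). In the wrist picture the raised cap is at (586,120) and the round key at (322,29). Next I fit the mixer pose.

Run:
```python
from h import *
from scipy.optimize import least_squares
H=.116;L=.130
side=[((.05,.05,H),287,328),((0,.05,H),316,343),((0,0,H),339,323),((0,-.05,H),360,304),((.05,0,.102),311,316),((-.085,.055,.108),367,376),((-.085,0,.108),391,350),((-.085,-.055,.108),412,327)]
wr=[((.05,0,.102),571,30),((0,0,H),486,23),((0,-.05,H),482,123),((-.085,0,.108),322,28),((-.085,-.055,.108),327,135)]
sc=[((.05,.05,H),493,295),((0,.05,H),479,276),((0,0,H),452,283),((0,-.05,H),425,291),((.05,0,.102),465,308),((-.085,.055,.108),459,247),((-.085,0,.108),431,255),((-.085,-.055,.108),403,262)]
def W(p,q): c,s=np.cos(p[2]),np.sin(p[2]); return (p[0]+c*q[0]-s*q[1],p[1]+s*q[0]+c*q[1],q[2])
P={n:camera_params(n) for n in('side','wrist','scene')}
def res(p,sets): return np.array([np.subtract(proj(P[n],W(p,q)),(u/1.5,v/1.5)) for n,S in sets for q,u,v in S]).ravel()
for sets in([('side',side)],[('wrist',wr)],[('scene',sc)],[('side',side),('wrist',wr),('scene',sc)]):
    r=least_squares(res,[.55,.2,0],args=(sets,)); print(sets[0][0],r.x.round(4),abs(r.fun).max().round(2), W(r.x,(.05,-.05,L)),W(r.x,(-.085,0,.108)))
for z in(.128,.13,.132):print(z,atz(P['side'],332/1.5,284/1.5,z),atz(P['wrist'],586/1.5,120/1.5,z))
```

```text
side [0.5709 0.1431 0.0237] 0.68 (np.float64(0.6220847249398044), np.float64(0.09433465533628638), 0.13) (np.float64(0.4859359424306745), np.float64(0.14111615831857238), 0.108)
wrist [0.5756 0.1385 0.0118] 0.53 (np.float64(0.6262147236575768), np.float64(0.08913308340120388), 0.13) (np.float64(0.49063229825872845), np.float64(0.13753149167013076), 0.108)
scene [0.5786 0.1373 0.0201] 0.58 (np.float64(0.6295916806338087), np.float64(0.08828130453885918), 0.13) (np.float64(0.49361571426018436), np.float64(0.13556276569182055), 0.108)
side [0.5752 0.1389 0.0164] 2.65 (np.float64(0.626013917190157), np.float64(0.08971098690217619), 0.13) (np.float64(0.49021305899950607), np.float64(0.13749306423963323), 0.108)
0.128 [0.62153015 0.09324894 0.128     ] [0.62742107 0.08977101 0.128     ]
0.13 [0.61987044 0.09525353 0.13      ] [0.62662447 0.08960513 0.13      ]
0.132 [0.61821073 0.09725813 0.132     ] [0.62582788 0.08943926 0.132     ]
```

{"api": "play_rows", "payload": {"plan": [[[0,0,0],[0.3,0.34,0],1],[[0,0,0],[0.6,0.68,0],1],[[0,0,0],[0.6,0.68,0],1],[[0,0,0],[0.6,0.68,0.3],1],[[0,0,0],[0.6,0.68,0.3],1],[[0,0,0],[0.6,0.68,0.3],1],[[0,0,0],[0.6,0.68,0.3],1],[[0,0,0],[0.6,0.68,0.3],1],[[0,0,0],[0.6,0.68,0.3],1]]}}

```text
time_s: 0.9
tool_pos: [0.6274, 0.0893, 0.1839]
eef_rot: [[0.001, 1.0, 0.003], [1.0, -0.001, -0.0], [-0.0, 0.003, -1.0]]
force: [0.2, -0.8, 0.9]
gripper_width: 0.0364
grip_force: 0.0
```

Run:
```python
from h import *
s=read_state(); print(s['time_s'],s['tool_pos'],s['force'],s['eef_rot'].round(3),s['gripper_width'])
p=camera_params('wrist');print(p, [ (n,np.array(proj(camera_params(n),s['tool_pos']))*1.5) for n in('wrist','side','scene')])
save('wrist','w2.png',None,1.5); save('side','d2.png',(120,90,370,290),3)
```

```text
0.9 [0.62739383 0.08925649 0.18390515] [ 0.2498296  -0.83817906  0.87324779] [[ 0.001  1.     0.003]
 [ 1.    -0.001 -0.   ]
 [-0.     0.003 -1.   ]] 0.03637506182607117
{'fx': 320.91441000625963, 'fy': 320.91441000625963, 'cx': 257.22385969280134, 'cy': 192.1822943319182, 'k1': -0.06505502089163161, 'eye': array([0.627024  , 0.15765226, 0.34297407]), 'rotation': array([[ 9.99997669e-01,  1.41630665e-03, -1.62956296e-03],
       [-9.49707700e-04,  9.66380301e-01,  2.57115171e-01],
       [ 1.93893147e-03, -2.57113024e-01,  9.66379394e-01]])} [('wrist', array([386.19037111, 358.97748402])), ('side', array([329.23008084, 249.31520674])), ('scene', array([440.59933937, 278.7968622 ]))]
```

View pics/w2.png

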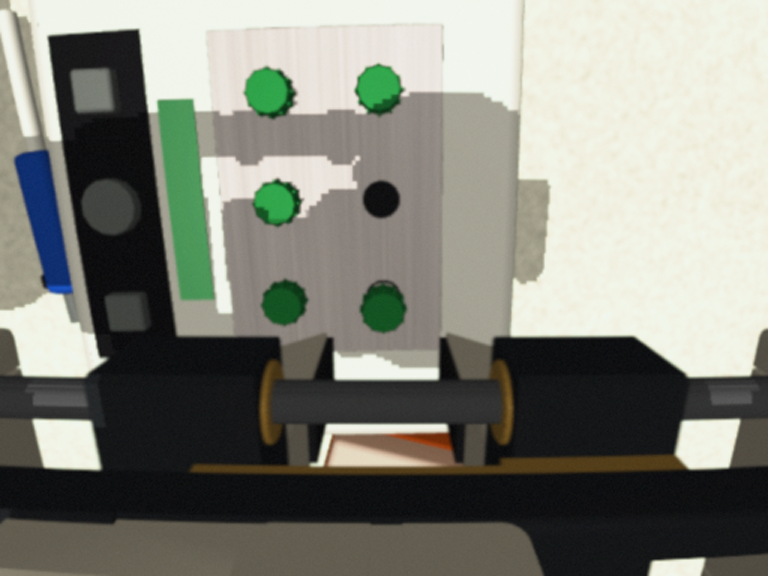

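View pics/d2.png

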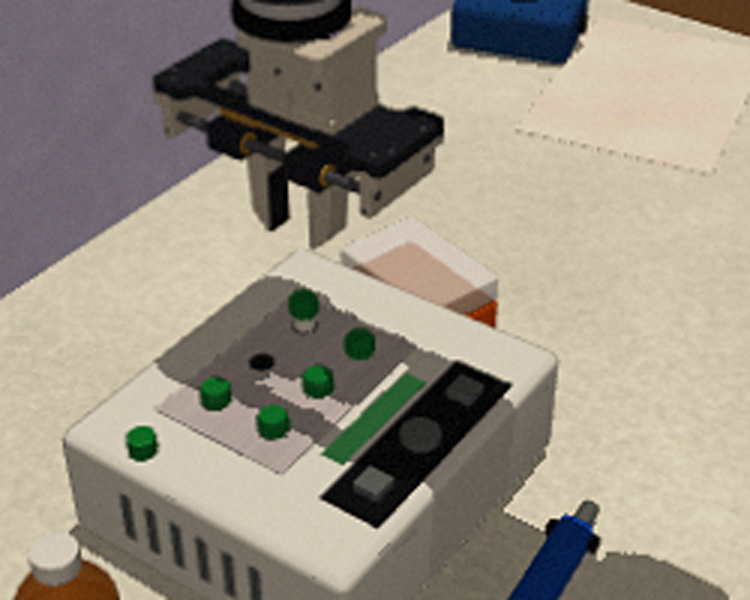

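The wrist picture shows the raised cap at (384,308), clear of the fingers, and the round key at (110,207). The side picture shows the open tips right above the raised tube. I refit with this view.

Run:
```python
from h import *
from scipy.optimize import least_squares
H=.116
wr=[((.05,0,.102),381,199),((.05,.05,H),379,88),((0,.05,H),268,91),((0,0,H),275,202),((0,-.05,H),283,301),((-.085,0,.108),109,207),((-.085,.055,.108),92,90),((-.085,-.055,.108),127,312)]
def W(p,q): c,s=np.cos(p[2]),np.sin(p[2]); return (p[0]+c*q[0]-s*q[1],p[1]+s*q[0]+c*q[1],q[2])
P=camera_params('wrist')
r=least_squares(lambda p:np.array([np.subtract(proj(P,W(p,q)),(u/1.5,v/1.5)) for q,u,v in wr]).ravel(),[.57,.14,0])
print(r.x,r.fun.round(1));print(W(r.x,(.05,-.05,.13)),W(r.x,(-.085,0,.108)))
for z in (.128,.132):print(atz(P,384/1.5,309/1.5,z))
```

```text
[0.57554287 0.1389787  0.01971017] [ 0.8 -0.7  0.3 -0.9 -0.5 -0.8  0.1  0.5 -0.1  2.8 -0.1 -0.3  0.3 -0.4
 -0.9  0.6]
(np.float64(0.6265185993485592), np.float64(0.0899738552181024), 0.13) (np.float64(0.490559377145809), np.float64(0.13730344319458077), 0.108)
[0.62639651 0.09070963 0.128     ]
[0.62640769 0.09196024 0.132     ]
```

{"api": "play_rows", "payload": {"plan": [[[0,0,0],[0,0,0],1],[[0,0,0],[0,0,0.1],1],[[0,0,0],[0,0,0.2],1],[[0,0,0],[0,0,0.28],1],[[0,0,0],[0,0,0.28],1],[[0,0,0],[0,0,0.28],1]], "grip_force": 10}}

```text
time_s: 1.5
tool_pos: [0.6268, 0.0899, 0.1398]
eef_rot: [[0.0, 1.0, -0.001], [1.0, -0.0, 0.0], [0.0, -0.001, -1.0]]
force: [0.2, -0.4, 1.3]
gripper_width: 0.0008
grip_force: 0.0
```

{"api": "play_rows", "payload": {"plan": [[[0,0,0],[0,0,0.02],1],[[0,0,0],[0,0,0.04],1],[[0,0,0],[0,0,0.06],1],[[0,0,0],[0,0,0.08],1],[[0,0,0],[0,0,0.1],1],[[0,0,0],[0,0,0.115],1],[[0,0,0],[0,0,0.13],1],[[0,0,0],[0,0,0.14],1],[[0,0,0],[0,0,0.14],1]]}}

```text
time_s: 2.25
tool_pos: [0.6272, 0.09, 0.1185]
eef_rot: [[0.0, 1.0, 0.0], [1.0, -0.0, 0.0], [0.0, 0.0, -1.0]]
force: [0.8, 0.4, -0.0]
gripper_width: 0.0004
grip_force: 0.7
```

{"api": "play_rows", "payload": {"plan": [[[0,0,0],[0,0,0.007],1],[[0,0,0],[0,0,0.013],1],[[0,0,0],[0,0,0.017],1],[[0,0,0],[0,0,0.017],1]]}}

```text
time_s: 2.58
tool_pos: [0.6272, 0.09, 0.1163]
eef_rot: [[0.0, 1.0, 0.001], [1.0, -0.0, 0.0], [0.0, 0.001, -1.0]]
force: [0.5, 0.5, 3.5]
gripper_width: 0.0004
grip_force: 1.6
```

Run:
```python
from h import *
s=read_state(); print(s['time_s'],s['tool_pos'],s['force'])
save('side','d3.png',(150,120,310,240),5)
```

```text
2.5833 [0.62720877 0.09002386 0.11627622] [0.50373759 0.54855998 3.45870795]
```

View pics/d3.png

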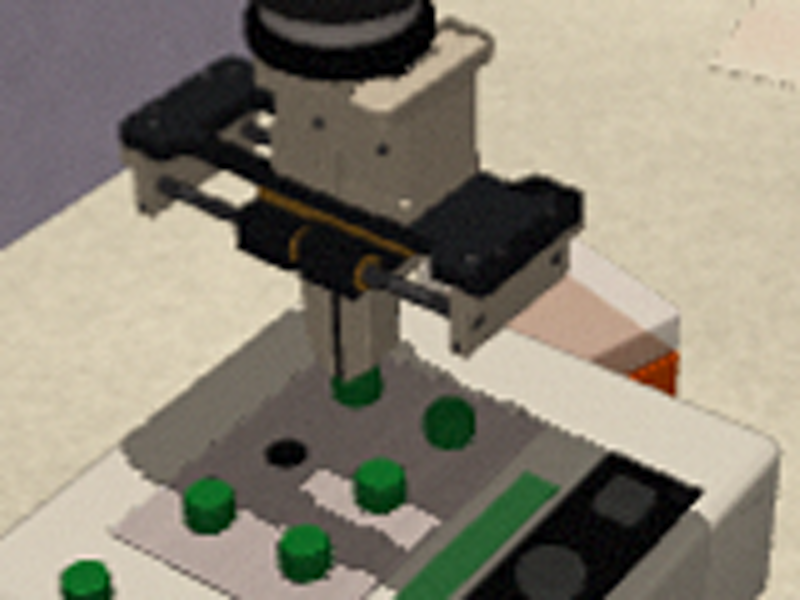

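The tip is on the cap at (357,385) and the cap is almost on the block. I press on to the firm stop.

{"api": "play_rows", "payload": {"plan": [[[0,0,0],[0,0,0.007],1],[[0,0,0],[0,0,0.01],1],[[0,0,0],[0,0,0.01],1]]}}

```text
time_s: 2.88
tool_pos: [0.6273, 0.09, 0.1162]
eef_rot: [[-0.0, 1.0, 0.001], [1.0, 0.0, -0.0], [-0.0, 0.001, -1.0]]
force: [-2.3, -0.5, 10.6]
gripper_width: 0.0005
grip_force: 5.5
```

The stop is reached: the force rose to about 10 N with no further motion. Next I lift and go above the round key.

{"api": "play_rows", "payload": {"plan": [[[0,0,0],[0,0,-0.05],1],[[0,0,0],[0,0,-0.25],1],[[0,0,0],[0,0,-0.3],1],[[0,0,0],[0.1,-0.25,-0.3],1],[[0,0,0],[0.2,-0.5,-0.3],1],[[0,0,0],[0.315,-0.75,-0.3],1],[[0,0,0],[0.315,-0.91,-0.3],1],[[0,0,0],[0.315,-0.91,-0.3],1],[[0,0,0],[0.315,-0.91,-0.3],1]]}}

```text
time_s: 3.63
tool_pos: [0.4898, 0.1376, 0.1599]
eef_rot: [[-0.001, 1.0, 0.0], [1.0, 0.001, -0.0], [-0.0, 0.0, -1.0]]
force: [0.3, -0.2, -0.1]
gripper_width: 0.0008
grip_force: 0.0
```

Run:
```python
from h import *
s=read_state(); print(s['time_s'],s['tool_pos'],s['force'])
a=grab_frame('side')[120:260,120:320]; b=grab_frame('scene')[140:240,230:370]
im=np.hstack([cv2.resize(a,(400,280)),cv2.resize(b,(392,280))]); im=cv2.convertScaleAbs(im,alpha=1.4)
cv2.imwrite('pics/d4.png',im[:,:,::-1])
```

```text
3.6333 [0.48981323 0.13758479 0.15991527] [ 0.25804595 -0.18815929 -0.14212006]
```

View pics/d4.png

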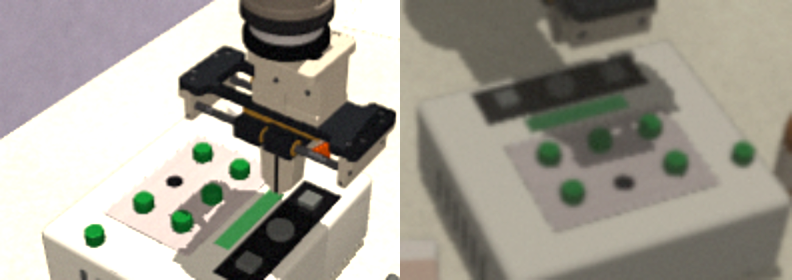

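All five caps are level in both crops: side (203,152) and scene (572,190) show the pressed tube home. Next I press the key.

{"api": "play_rows", "payload": {"plan": [[[0,0,0],[0,0,0.15],1],[[0,0,0],[0,0,0.28],1],[[0,0,0],[0,0,0.32],1],[[0,0,0],[0,0,0.34],1],[[0,0,0],[0,0,0.355],1],[[0,0,0],[0,0,0.37],1],[[0,0,0],[0,0,0.38],1],[[0,0,0],[0,0,0.385],1],[[0,0,0],[0,0,0.385],1]]}}

```text
time_s: 4.48
tool_pos: [0.4912, 0.137, 0.1032]
eef_rot: [[-0.0, 1.0, 0.002], [1.0, 0.0, -0.0], [-0.0, 0.002, -1.0]]
force: [-2.5, -2.7, 6.4]
gripper_width: 0.0003
grip_force: 3.6
```

{"api": "play_rows", "payload": {"plan": [[[0,0,0],[0,0,0.006],1],[[0,0,0],[0,0,0.012],1],[[0,0,0],[0,0,0.012],1],[[0,0,0],[0,0,0.012],1]]}}

```text
time_s: 4.82
tool_pos: [0.4913, 0.137, 0.103]
eef_rot: [[-0.0, 1.0, 0.003], [1.0, 0.0, -0.0], [-0.0, 0.003, -1.0]]
force: [-7.7, -3.4, 22.0]
gripper_width: 0.0005
grip_force: 10.7
```

The key is at its stop: 22 N at z=0.103. Now I release and withdraw.

{"api": "play_rows", "payload": {"plan": [[[0,0,0],[0,0,-0.02],1],[[0,0,0],[0,0,-0.06],1],[[0,0,0],[0,0,-0.2],1],[[0,0,0],[0,0,-0.45],1],[[0,0,0],[0,0,-0.7],1],[[0,0,0],[0,0,-0.8],1],[[0,0,0],[-0.2,0,-0.8],1],[[0,0,0],[-0.4,0,-0.8],1],[[0,0,0],[-0.6,0,-0.8],1],[[0,0,0],[-0.6,0,-0.8],1]]}}

```text
time_s: 5.65
tool_pos: [0.4911, 0.0435, 0.2208]
eef_rot: [[0.003, 1.0, 0.002], [1.0, -0.003, -0.002], [-0.002, 0.002, -1.0]]
force: [-0.1, -0.2, -0.2]
gripper_width: 0.0001
grip_force: 0.0
```

Run:
```python
from h import *
s=read_state(); print(s['time_s'],s['tool_pos'],s['force'])
save('side','d5.png',(120,130,330,290),3.5)
```

```text
5.65 [0.49112488 0.04350978 0.22076522] [-0.09189367 -0.16380665 -0.22254078]
```

View pics/d5.png

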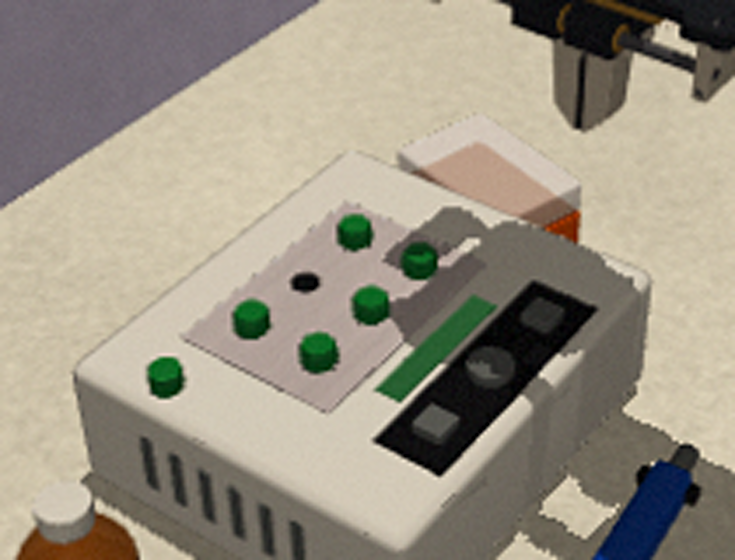

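The pressed tube at (354,230) is level with the others, the round key at (490,367) is up again, and the gripper is clear.

```bash
python3 -c "
from bench import *
print(finish_job())"
```

```text
the job is handed in; nothing more can be done
None
```

The loose tube is pressed home against its stop, the round start key was pressed fully down and has come up again, and the arm is withdrawn; the job was handed in at about 5.7 s.

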